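Lift a washed bearing off the draining rack with tongs

ROBOT

A 6-joint arm with a two-finger parallel gripper is mounted at the origin on the work surface. World frame = base frame: x ahead of the robot, y to its left, z up, the work surface at z = 0. Lengths are in mm, angles in rad, forces in N, time in s.
With the tool pointing down it reaches from about 425 to 950 mm from the base axis. Payload 14.7 kg.
Tool frame: the origin (TCP) lies midway between the tips of the shut fingers; the grasp point (between the pads) lies arm.grip_point_offset behind it (arm.grip_point_offset is the distance from the TCP to the grasp point, in mm); z points along the fingers, y is the line along which they close (so a half turn about z gives the same grasp; the last joint's range is limited). The gripper opens to 85 mm and grips with 20 to 120 N. Pads are 22 mm wide; open, the fingers measure 114 mm over their backs; the gripper's body (76 mm by 85 mm) begins 54 mm behind the grasp point. The pads swing forward as they close: fully open they stand 13 mm farther back than shut.
Start: joints at [-1.166, 0.48, 1.596, -0, 1.065, -0.047], TCP at [283.795, -584.767, 231.297] pointing down, gripper open.
Joint ranges: [-2.75, 2.75], [-0.82, 2.05], [0.23, 2.67], [-1.56, 4.7], [0.09, 2.69], [-2.92, 2.92]. Speed limits (rad/s): [1.89, 1.89, 2.39, 3.01, 3.01, 3.01].

INTERFACE

Orientations are given as a unit quaternion [w, x, y, z].
In Python, from plant import arm gives the robot as it stands.
- The arm moves only by the tool servo_tool, never from a script. Its argument "deltas" is a list of rows, each a list of 5 numbers: the gripper command: -1 is fully open, 1 is shut, values between are in proportion, then the shift along the tool's x, y, z as a fraction of full scale, then the turn about the tool's z as a fraction of full scale. In form: [[hand, tx, ty, tz, twist], ...]. A call has 1 to 20 rows; each row is the pose to reach, as a shift and turn from the pose commanded when the call began, along the tool's axes at that moment, turning the shorter way round; what a row does not reach only later rows make up. Full scale, the value 1, is 0.3 m for a shift and 180 degrees for a turn. A row lasts 1/12 s, in which the tool goes at most 41.7 mm and 7.16 degrees, less where a joint would pass 70% of its speed; a pose out of reach is approached as far as the arm can. A call with a number of a shift or a turn outside -1 to 1 is refused whole. A call with a gripper value outside its range is refused whole. The fingers move at their own pace and stop on an object; "squeeze" is the grip in N (left out, the last holds). Time passes only in rows, so rows that repeat a pose let the fingers close. It gives the time, the measured TCP pose, the force, the opening and the grip force at its end, in the units of the state.
- arm.get_state(): the state, without advancing time (a new reading comes with each control period).
- arm.read_camera(name): name is "scene" or "top" or "wrist"; returns (picture, depth): 420x560x3 uint8, red, green, blue; 420x560 float32, mm along the optical axis (not along the pixel's ray), 0 where there is no reading.
- arm.calibration(name): a dict with "fx", "fy", "cx", "cy" (pixels), "T" (4x4, takes a point from camera to world coordinates); the wrist camera has in their place "tool_from_camera" (4x4, takes a point from camera to tool coordinates, whose origin is the TCP and whose axes are the flange's). Camera axes: x right, y down, z forward; pixel columns grow to the right and rows downward; lengths in mm; the calibration is good to about 2 mm. A picture is of the moment at which its call begins: read the wrist's pose just before it. calibration takes no time and is no camera call.
- arm.job_done(): hands the job in; it is judged then, once.
Trained networks look in the newest picture that a camera, given by its name, has taken for a name from the list of things; names that differ only in an ending like _2 or _b are one class to them, and where a whole thing is asked for, a point or a joint stands for the part that bears it (a point fixed in the world has none). Each returns a list of dicts, best first, with "p" (0 to 1); they miss things now and then, are a little off and sometimes report something else, mostly with a low value. They report only what shows in the picture. A call takes as long as a camera call. They do not tell look-alikes from the thing itself.
- arm.find_in(camera, thing): "at" ([x, y, z] in mm, in the coordinates of the camera as it stood for that picture, good to about 4 mm: the middle of the surface that is visible of it).
- arm.regions_of(camera, thing): "region" (420x560 bool, what is visible of it).
- arm.landmark_of(camera, thing): "at" ([x, y, z] in mm, in the coordinates of the camera as it stood for that picture, good to about 4 mm: a listed point, or the origin of a listed thing).
The state is a dict: "time_s": time; "q": joint angles; "qd": joint speeds; "joint_torque": joint torques, N m; "tcp_pos": TCP position; "tool_rot": TCP orientation; "force": force on the tool from outside, world axes, zero at the start; "wrist_torque": the same for the moment, N m; "grip_width": finger opening in mm; "gripper_force": force on a finger pad.
Only numpy, scipy, OpenCV 4.12 (cv2) and the standard library are available. Lean on these libraries where they do the work, as an engineer would, in place of code of your own. Each camera call takes 0.05 s, during which the arm holds its last target. There are 200 camera calls.

TASK

The wheel bearing with the blue seal has been washed and is draining on the wire rack; the fingers must not touch it. Pick up the steel tongs from the bench, lower their open jaws around that bearing until you feel them touch the rack, then close them on it and lift it. Finish while still holding it in the tongs, still, about 10 cm above the rack and over the drip pan, with everything else left where it was.

Things in the scene. Friction and masses are not known exactly. Their poses are not given: they have to be found in the camera images.
- tongs: Steel spring tongs with black rubber sleeves, lying flat on the bench; they open and close sideways. 257 mm long, 0.17 kg, centre of mass about 87 mm ahead of the pivot. Origin: underside of the pivot at the rear end; x along the middle line towards the jaws, z up. Both arms move alike, so the middle line stays in the middle. A pull ring reaches 41 mm behind the pivot.
- tongs_grip (a point): Midway between the rubber sleeves, where to squeeze: on the middle line 100 mm ahead of the pivot, 15 mm above the underside, axes as the tongs'. The sleeves reach 40 mm fore and aft of it and from 2 to 28 mm above the underside. Width over them here: 54 mm at rest (open), 36 mm when closed on a 47 mm ring. They push outward with about 8 N at rest, 13 N when so closed.
- tongs_jaws (a point): Centre of the space between the jaws: on the middle line 200 mm ahead of the pivot, 12 mm above the underside, axes as the tongs'. The jaws are 24 mm high from the underside and 32 mm long, each a shallow upright V, hollow side inward, that centres a round part. At rest their edges stand about 74 mm apart and the jaw end is about 90 mm wide outside.
- tongs_left (a joint): Angle of the tongs' left arm (the right one follows alike): 0 at rest (open), grows as they are squeezed; about 0.09 rad when closed on a 47 mm ring, at most 0.19. 1 mm narrower over the sleeves adds 0.005 rad and narrows the jaw gap by 2 mm: squeezed 3 to 6 mm narrower than at rest, they can be carried with open jaws.
- rack: Grey steel drip pan 200 mm (its x) by 320 mm (its y), walls 24 mm high, with a wire draining rack over it, fixed to the bench. Origin: centre of the underside; z up. The rack's top is flat, 45 mm above the bench, and 184 by 304 mm. Three parts stand on it in a row along its y, about 90 mm apart; which is where varies.
- bearing_blue: The bearing to lift: steel ball bearing with a bright blue seal ring, lying flat on the rack, outer diameter 47 mm, 14 mm high, bore 20 mm, about 0.1 kg. Origin: centre of its underside.
- bearing_blue_center (a point): Centre of the blue-sealed bearing, 7 mm above its underside.
- bearing_black: A bearing of the same size with a black seal, on the rack; leave it. Origin: centre of its underside.
- sleeve: Brass flanged sleeve on the rack, 40 mm across the flange, 32 mm high; leave it. Origin: centre of its underside.
- spray_can: Yellow spray can, 66 mm diameter, 200 mm high, standing on the left of the bench; leave it. Origin: centre of its underside.
- grease_tub: White tub with a red lid, 80 mm diameter, 70 mm high, on the bench; leave it. Origin: centre of its underside.
- wrench: Steel wrench lying on the bench; leave it. Origin: on its underside.
- screwdriver: Screwdriver with an orange handle lying on the bench; leave it. Origin: on its underside.
- mug: Blue mug, 84 mm diameter, 95 mm high, on the bench; leave it. Origin: centre of its underside.
Things that resemble listed ones, but are neither listed nor needed, are in the scene too. What is shaped like the bearing_blue but brown is not meant.

How it is judged:
By the outcome, as a careful person would: the job done as asked, in the order asked, and still so for the second after the job is handed in, while the arm keeps its last pose, push and grip.
It also fails if it takes over 45 s, if anything falls off the work surface, if the arm or the gripper's body presses on something with over 40 N, if the wrist force passes 120 N, or if a joint passes its speed limit or range.

## Working session

There is one attempt and no reset: what is moved stays moved. The work goes in short steps, Python scripts to look and compute and a tool call to move; the robot and the scene stay as the last step left them, time stands still between calls to the robot, and variables do not carry over. Pictures are saved under pics/ and viewed, at most 10 in all, crops included, and the job is handed in when it is done.

Besides the shell and the picture viewer there is one more tool, called after "Call:" as name(argument=value, ...), one argument or row to a line, values as JSON. servo_tool: Moves the arm, as the interface text tells. Its arguments: {"type":"object","properties":{"deltas":{"type":"array"},"squeeze":{"type":"number"}},"required":["deltas"]}

```bash
mkdir -p pics
cat > h.py <<'E'
import numpy as np, cv2
from plant import arm
from scipy.spatial.transform import Rotation as R
def toolT():
    s=arm.get_state(); w,x,y,z=s["tool_rot"]; T=np.eye(4); T[:3,:3]=R.from_quat([x,y,z,w]).as_matrix(); T[:3,3]=s["tcp_pos"]; return T
def camT(n):
    c=arm.calibration(n); return np.array(c["T"]) if n!="wrist" else toolT()@np.array(c["tool_from_camera"])
def tw(T,p): return (T[:3,:3]@np.array(p).T).T+T[:3,3]
def cloud(n,d,mask=None):
    c=arm.calibration(n); v,u=np.nonzero((d>0)&(mask if mask is not None else True)); z=d[v,u]
    return tw(camT(n),np.c_[(u-c["cx"])/c["fx"]*z,(v-c["cy"])/c["fy"]*z,z]),v,u
def save(n,img): cv2.imwrite("pics/"+n,img[:,:,::-1])
E
python3 - <<'E'
from h import *
np.set_printoptions(precision=1,suppress=True)
print(arm.grip_point_offset, arm.get_state()); print(toolT())
for n in("top","scene"):
    im,d=arm.read_camera(n); save(n+"1.png",im); T=camT(n)
    for t in("tongs","tongs_grip","tongs_jaws","rack","bearing_blue","bearing_black","sleeve"):
        print(n,t,[(round(r["p"],2),tw(T,r["at"])) for r in arm.landmark_of(n,t)])
E
```

```text
18.700000000000003 {'time_s': 0.0, 'q': array([-1.2,  0.5,  1.6, -0. ,  1.1, -0. ]), 'qd': array([-0.,  0., -0., -0., -0., -0.]), 'joint_torque': array([  0. , -95.1, -43. ,   0. ,   0. ,   0. ]), 'tcp_pos': array([ 283.6, -584.4,  230.7]), 'tool_rot': array([-0. ,  1. ,  0.2, -0. ]), 'force': array([-0.4,  1.2, -0.3]), 'wrist_torque': array([-0.,  0.,  0.]), 'gripper_force': 0.0, 'grip_width': 85.31475492657268}
[[   0.9    0.4   -0.   283.6]
 [   0.4   -0.9    0.  -584.4]
 [   0.    -0.    -1.   230.7]
 [   0.     0.     0.     1. ]]
top tongs [(0.85, array([ 377.3, -313.3,    0.8]))]
top tongs_grip [(0.68, array([ 471.6, -294.2,   13.7]))]
top tongs_jaws [(0.69, array([ 576.3, -280.7,   16. ]))]
top rack [(0.56, array([634.8, 193.1,   2.7]))]
top bearing_blue [(0.8, array([642.3, 184.8,  50. ])), (0.74, array([625.8, -57.1,  -0.7])), (0.54, array([467.7, -69.9,  -0.6])), (0.45, array([439.7, 241.9,   2.6]))]
top bearing_black [(0.61, array([622.4,  93.1,  44. ]))]
top sleeve [(0.5, array([658.1, 273.3,  44.1]))]
scene tongs [(0.62, array([ 378.2, -311.1,   -1.5]))]
scene tongs_grip [(0.97, array([ 475.6, -291.9,   13.4]))]
scene tongs_jaws []
scene rack [(0.75, array([636.1, 187.2,  -4.1]))]
scene bearing_blue [(0.86, array([632.8, -56.7,   2.9])), (0.83, array([640. , 181.2,  46.7])), (0.73, array([472.1, -63.2,  -0.6])), (0.7, array([437.8, 244.5,  -1.9]))]
scene bearing_black [(0.84, array([627.8,  93.7,  42.8])), (0.19, array([ 746.4, -236.9,   -2.4]))]
scene sleeve [(0.46, array([656.9, 272.4,  47.7]))]
```

View pics/top1.png

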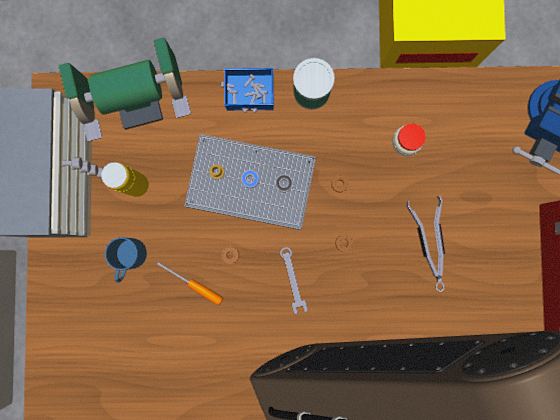

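View pics/scene1.png

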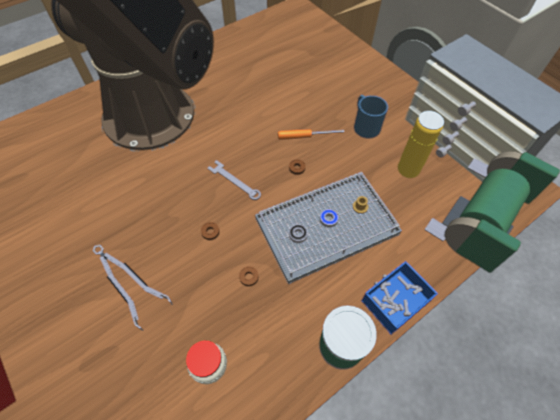

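Run:
```python
from h import *
np.set_printoptions(precision=1,suppress=True)
c=arm.calibration("top"); T=camT("top"); print(c["fx"],T)
im,d=arm.read_camera("top")
def fit(name,p,v,u):
    r=cv2.minAreaRect(p[:,:2].astype(np.float32)); print(name,"rect",r,"z",np.percentile(p[:,2],[5,50,95]))
for t in("tongs","bearing_blue","bearing_black","sleeve","rack","spray_can","grease_tub","mug"):
    for r in arm.regions_of("top",t):
        if r["region"].sum()<30: continue
        p,v,u=cloud("top",d,r["region"])
        if t not in("rack",) :
            p0=p
        print(round(r["p"],2),end=" "); fit(t,p,v,u)
        if t=="tongs":
            q=p[:,:2]; m=q.mean(0); w,V=np.linalg.eigh(np.cov((q-m).T)); a=V[:,1]*np.sign(V[0,1]); print("axis",np.degrees(np.arctan2(a[1],a[0])),m)
            # slice midpoints
            b=np.array([-a[1],a[0]]); s=(q-m)@a; l=(q-m)@b
            for k in np.arange(s.min(),s.max(),15):
                g=(s>=k)&(s<k+15); 
                if g.sum()>3: print(round(k+7.5),g.sum(),l[g].min().round(1),l[g].max().round(1),p[g,2].max().round(1))
        if t=="bearing_blue": print(" rgb",im[r["region"]].mean(0), "blue px", ((im[v,u,2]>120)&(im[v,u,0]<100)).sum(), p.mean(0))
```

```text
543.6769467181099 [[  -0.    -1.     0.1  451.2]
 [  -1.     0.     0.    89.3]
 [  -0.    -0.1   -1.  1471.2]
 [   0.     0.     0.     1. ]]
0.88 tongs rect ((473.68194580078125, -294.9400634765625), (223.33856201171875, 89.8536605834961), 10.158795356750488) z [ 2.4 22.8 29.4]
axis 6.978815110755256 [ 471.2 -294.6]
-102 22 -6.1 1.1 29.3
-87 51 -10.7 9.3 30.0
-72 61 -15.6 13.5 33.8
-57 57 -18.2 17.4 29.6
-42 64 -30.0 25.1 30.6
-27 71 -27.0 27.0 33.5
-12 76 -26.8 28.2 35.8
3 70 -26.3 28.6 36.5
18 75 -25.3 30.1 34.5
33 73 -27.2 31.6 33.1
48 57 -29.8 33.2 30.5
63 49 -29.2 39.1 29.1
78 49 -33.9 44.2 30.0
93 33 -39.0 49.8 27.9
108 28 -40.1 49.6 30.8
0.73 bearing_blue rect ((437.9338684082031, 242.9641876220703), (43.60382843017578, 45.484073638916016), 46.40632629394531) z [ 3.1 13.  19.1]
 rgb [167.5 111.5  69.7] blue px 0 [438.2 243.4  12.6]
0.66 bearing_blue rect ((638.4583740234375, 189.73411560058594), (54.138328552246094, 46.705406188964844), 67.43087768554688) z [ 5.4 57.9 62.8]
 rgb [113.5 143.8 202.6] blue px 87 [637.4 186.8  53.7]
0.64 bearing_blue rect ((467.4530944824219, -6
[... 752 characters left out ...]
 6.4 47.3]
0.95 spray_can rect ((646.5640869140625, 531.585205078125), (142.56251525878906, 69.44833374023438), 63.07649612426758) z [ 11.5 186.7 202.6]
0.3 spray_can rect ((467.2987060546875, -294.92144775390625), (236.64453125, 90.22113037109375), 9.627731323242188) z [ 1.2 22.4 29.3]
0.64 grease_tub rect ((745.4139404296875, -237.23594665527344), (88.14546966552734, 84.96033477783203), 12.843069076538086) z [17.5 67.8 74.2]
0.73 mug rect ((437.2911682128906, 517.635986328125), (112.42390441894531, 101.56550598144531), 25.02945899963379) z [ 0.7 33.7 95.2]
0.17 mug rect ((637.9507446289062, 190.87347412109375), (326.74005126953125, 206.78781127929688), 77.88641357421875) z [-0.9  6.5 47.3]
```

The top view shows the tongs at (430,245) with their jaws pointing away from the robot. The blue bearing is in the middle of the rack at (250,179), with the brass sleeve on its left and the black bearing on its right. Three brown rings lie on the bench at (340,185), (344,242) and (230,255). The scene view shows the same layout. The network measurements agree with the sizes given: tongs heading about 9.5°, blue bearing near (640,184), rack turned about −12°.

```bash
cat >> h.py <<'E'
def plan(p,ang=None):
    T=toolT(); s=T[:3,:3].T@(np.array(p)-T[:3,3])/300; a=np.degrees(np.arctan2(T[1,0],T[0,0]))
    print("tcp",T[:3,3].round(1),"ang",a.round(2),"shift",s.round(4),"twist",None if ang is None else round((a-ang)/180,4))
E
python3 -c "
from h import *
plan([470,-296,200],9.5)
print(np.array(arm.calibration('wrist')['tool_from_camera']).round(2))"
```

```text
tcp [ 283.8 -584.8  231.3] ang 25.89 shift [ 0.9787 -0.5949  0.1042] twist 0.091
[[  -0.     -0.95   -0.31   80.06]
 [   1.     -0.     -0.     -1.03]
 [   0.     -0.31    0.95 -142.13]
 [   0.      0.      0.      1.  ]]
```

Call:
servo_tool(
  deltas=[
    [-1,0.04,-0.025,0.005,0.005],
    [-1,0.12,-0.075,0.013,0.012],
    [-1,0.22,-0.135,0.023,0.022],
    [-1,0.33,-0.2,0.035,0.032],
    [-1,0.44,-0.268,0.047,0.042],
    [-1,0.55,-0.335,0.058,0.052],
    [-1,0.66,-0.4,0.07,0.062],
    [-1,0.77,-0.468,0.082,0.072],
    [-1,0.86,-0.525,0.092,0.08],
    [-1,0.93,-0.567,0.099,0.086],
    [-1,0.965,-0.587,0.103,0.09],
    [-1,0.979,-0.595,0.104,0.091],
    [-1,0.979,-0.595,0.104,0.091],
    [-1,0.979,-0.595,0.104,0.091],
    [-1,0.979,-0.595,0.104,0.091],
  ],
)

```text
time_s: 2.5
tcp_pos: [469.7, -296.8, 200.2]
tool_rot: [0.0, 0.997, 0.083, 0.0]
force: [-0.3, -1.2, -0.2]
grip_width: 85.4
gripper_force: 0.0
```

Run:
```python
from h import *
np.set_printoptions(precision=1,suppress=True)
T=camT("wrist"); im,d=arm.read_camera("wrist"); save("w1.png",im); print(toolT()[:3,3], arm.get_state()["qd"])
for t in("tongs","tongs_grip","tongs_jaws"): print(t,[(round(r["p"],2),tw(T,r["at"])) for r in arm.landmark_of("wrist",t)])
for r in arm.regions_of("wrist","tongs")[:1]:
    p,v,u=cloud("wrist",d,r["region"]); p=p[(p[:,2]>8)&(p[:,2]<40)]
    a=np.radians(9.5); A=np.array([np.cos(a),np.sin(a)]); B=np.array([-A[1],A[0]]); q=p[:,:2]-[377.5,-312]; s=q@A; l=q@B
    print(len(p),s.min(),s.max())
    for k in np.arange(-40,230,15):
        g=(s>=k)&(s<k+15)
        if g.sum()>5: print(k+7.5,g.sum(),np.percentile(l[g],[1,99]),np.percentile(l[g],[1,99]).mean(),np.percentile(p[g,2],95))
```

```text
[ 469.6 -296.9  200.2] [-0. -0.  0.  0. -0.  0.]
tongs [(0.78, array([ 374.1, -306.8,    1.8]))]
tongs_grip []
tongs_jaws []
```

View pics/w1.png

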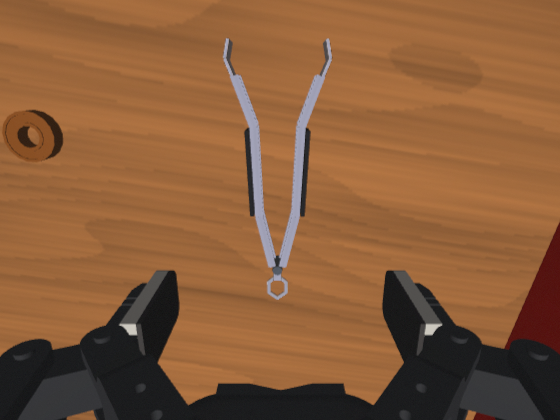

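The wrist view shows the tongs whole and almost aligned with the tool, with the jaws at (228,50) and (328,50), the sleeves at rows 128–215 and the ring at (277,287). I'll fit them from depth.

Run:
```python
from h import *
np.set_printoptions(precision=1,suppress=True)
im,d=arm.read_camera("wrist"); m=np.zeros(d.shape,bool); m[25:305,190:360]=True
i=im.astype(int); m&=(i[:,:,0]-i[:,:,2]<15)  # not brown wood
p,v,u=cloud("wrist",d,m); ok=(p[:,2]>5)&(p[:,2]<40); p=p[ok]
for ang in (9.5,):
    a=np.radians(ang); A=np.array([np.cos(a),np.sin(a)]); B=np.array([-A[1],A[0]]); q=p[:,:2]-[377.5,-312]; s=q@A; l=q@B
    print(len(p),s.min(),s.max()); M=[]
    for k in np.arange(-45,225,15):
        g=(s>=k)&(s<k+15)
        if g.sum()>5:
            e=np.percentile(l[g],[2,98]); M.append((k+7.5,e.mean())); print(k+7.5,g.sum(),e,e.mean().round(2),np.percentile(p[g,2],[50,95]))
    M=np.array(M); f=np.polyfit(M[:,0],M[:,1],1); print("slope deg",np.degrees(np.arctan(f[0])),"off",f[1])
```

```text
4855 -38.644858825412605 212.3429324382371
-37.5 63 [-4.  14.5] 5.28 [14.4 15.6]
-22.5 85 [-5.2 14.7] 4.73 [14.3 15.3]
-7.5 78 [-0.5  9.9] 4.7 [23. 26.]
7.5 240 [-4.9 14. ] 4.54 [23.8 25.8]
22.5 242 [-8.7 17.7] 4.46 [23.7 24.9]
37.5 245 [-12.5  21.3] 4.41 [23.7 25. ]
52.5 249 [-15.3  24.8] 4.72 [23.7 25.1]
67.5 386 [-20.4  29.8] 4.66 [24.1 28.1]
82.5 396 [-21.   30.3] 4.66 [24.1 28.2]
97.5 412 [-21.7  30.8] 4.54 [24.2 28.3]
112.5 435 [-22.3  31.3] 4.5 [24.2 28.3]
127.5 454 [-22.9  31.8] 4.42 [24.2 28.2]
142.5 370 [-23.   31.5] 4.24 [23.9 27.2]
157.5 336 [-27.5  35.4] 3.96 [23.9 25.1]
172.5 351 [-33.1  40.8] 3.85 [23.8 24.9]
187.5 247 [-39.1  46.2] 3.55 [23.3 24.7]
202.5 237 [-40.6  48.3] 3.82 [22.7 24.6]
217.5 29 [-38.4  46.1] 3.82 [23.1 24.5]
slope deg -0.27219835543040033 off 4.809136021755819
```

```bash
python3 -c "
from h import *
plan([475.4,-291.4,0],9.25)"
```

```text
tcp [ 469.8 -296.4  200.1] ang 9.47 shift [ 0.021  -0.0134  0.6671] twist 0.0012
```

Call:
servo_tool(
  deltas=[
    [-1,0.005,-0.003,0.03,0.001],
    [-1,0.012,-0.007,0.1,0.001],
    [-1,0.02,-0.013,0.19,0.001],
    [-1,0.021,-0.013,0.28,0.001],
    [-1,0.021,-0.013,0.37,0.001],
    [-1,0.021,-0.013,0.45,0.001],
    [-1,0.021,-0.013,0.52,0.001],
    [-1,0.021,-0.013,0.58,0.001],
    [-1,0.021,-0.013,0.62,0.001],
    [-1,0.021,-0.013,0.65,0.001],
    [-1,0.021,-0.013,0.663,0.001],
    [-1,0.021,-0.013,0.667,0.001],
    [-1,0.021,-0.013,0.667,0.001],
    [-0.5,0.021,-0.013,0.667,0.001],
    [-0.4,0.021,-0.013,0.667,0.001],
    [-0.3,0.021,-0.013,0.667,0.001],
    [-0.27,0.021,-0.013,0.667,0.001],
    [-0.27,0.021,-0.013,0.667,0.001],
    [-0.27,0.021,-0.013,0.667,0.001],
  ],
  squeeze=20,
)

```text
time_s: 4.38
tcp_pos: [476.2, -291.4, 0.9]
tool_rot: [0.0, 0.997, 0.081, 0.001]
force: [-1.3, 0.7, 9.2]
grip_width: 54.7
gripper_force: 10.3
```

Call:
servo_tool(
  deltas=[
    [-0.27,0,0,-0.005,0],
    [-0.24,0,0,-0.005,0],
    [-0.2,0,0,-0.005,0],
    [-0.18,0,0,-0.005,0],
    [-0.18,0,0,-0.005,0],
    [-0.18,0,0,-0.005,0],
  ],
)

```text
time_s: 4.88
tcp_pos: [475.8, -291.2, 1.7]
tool_rot: [0.0, 0.997, 0.081, 0.0]
force: [-0.2, 0.5, 5.4]
grip_width: 50.3
gripper_force: 9.7
```

Run:
```python
from h import *
s=arm.get_state(); print(s["force"],s["wrist_torque"],s["grip_width"],s["gripper_force"],s["tcp_pos"])
im,d=arm.read_camera("wrist"); save("w2.png",im)
```

```text
[-0.19331491  0.48325119  5.40178654] [-0.0987188   0.12088772 -0.072046  ] 50.257487621747956 9.664522558450699 [ 475.78852604 -291.16205164    1.69071379]
```

View pics/w2.png

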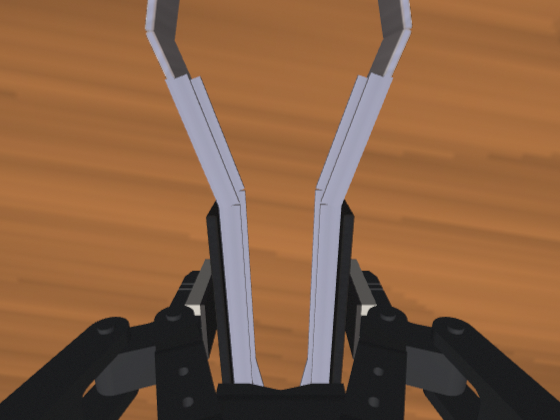

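The wrist view shows both pads flat on the sleeves and the tongs centred, with the jaws at the top edge at columns 165 and 395. The width is 50.3 mm, so the tongs are held open. Lifting.

Call:
servo_tool(
  deltas=[
    [-0.18,0,0,-0.01,0],
    [-0.18,0,0,-0.03,0],
    [-0.18,0,0,-0.06,0],
    [-0.18,0,0,-0.11,0],
    [-0.18,0,0,-0.17,0],
    [-0.18,0,0,-0.24,0],
    [-0.18,0,0,-0.31,0],
    [-0.18,0,0,-0.37,0],
    [-0.18,0,0,-0.42,0],
    [-0.18,0,0,-0.45,0],
    [-0.18,0,0,-0.465,0],
    [-0.18,0,0,-0.47,0],
    [-0.18,0,0,-0.47,0],
    [-0.18,0,0,-0.47,0],
  ],
)

```text
time_s: 6.1
tcp_pos: [475.3, -290.8, 141.8]
tool_rot: [-0.0, 0.997, 0.081, -0.0]
force: [0.3, 0.5, -1.7]
grip_width: 50.2
gripper_force: 8.3
```

Run:
```python
from h import *
np.set_printoptions(precision=2,suppress=True)
s=arm.get_state(); print(s["force"],s["wrist_torque"],s["grip_width"],s["gripper_force"],s["tcp_pos"])
# blue ring centre from each fixed camera: fit ellipse of blue pixels, ray to z=59 plane
for n in("top","scene"):
    im,d=arm.read_camera(n); hsv=cv2.cvtColor(im,cv2.COLOR_RGB2HSV); c=arm.calibration(n); T=camT(n)
    reg=[r["region"] for r in arm.regions_of(n,"bearing_blue")]
    b=(hsv[:,:,0]>105)&(hsv[:,:,0]<125)&(hsv[:,:,1]>130)&(hsv[:,:,2]>120)
    for r in reg:
        k=cv2.dilate(r.astype(np.uint8),np.ones((5,5)))>0
        m=(b&k)
        if m.sum()<20: continue
        e=cv2.fitEllipse(cv2.convexHull(np.argwhere(m)[:,::-1].astype(np.int32)))
        ray=T[:3,:3]@[(e[0][0]-c["cx"])/c["fx"],(e[0][1]-c["cy"])/c["fy"],1]; k=(59-T[2,3])/ray[2]
        print(n,m.sum(),e,(T[:3,3]+k*ray))
        p,v,u=cloud(n,d,m); print(" cloud",np.median(p,0))
# rack angle from landmark row
    for t in("bearing_black","sleeve","rack"):
        print(t,[(round(r["p"],2),tw(T,r["at"])) for r in arm.landmark_of(n,t)])
```

```text
[ 0.32  0.54 -1.73] [ 0.01 -0.05  0.02] 50.245607618256685 8.290830552577972 [ 475.26 -290.8   141.78]
top 102 ((249.63877868652344, 178.3634490966797), (14.865640640258789, 15.256568908691406), 46.040260314941406) [637.57 185.31  59.  ]
 cloud [638.07 184.5   57.87]
bearing_black [(0.6, array([620.77,  96.37,  44.19])), (0.55, array([637.08, 184.33,  52.18]))]
sleeve [(0.47, array([658.99, 274.02,  45.54]))]
rack [(0.66, array([631.7 , 192.24,   0.04]))]
scene 105 ((328.8699951171875, 216.5598907470703), (13.595963478088379, 15.934720993041992), 99.98666381835938) [640.5  182.93  59.  ]
 cloud [639.09 185.1   55.41]
bearing_black [(0.58, array([626.96,  94.25,  43.7 ])), (0.57, array([370.96,  74.89,  -1.69]))]
sleeve [(0.72, array([658.13, 272.7 ,  40.26])), (0.65, array([367.99, 350.54,  -1.71])), (0.17, array([ 472.86, -291.41,  151.66]))]
rack [(0.96, array([637.07, 187.08,  -6.95]))]
```

```bash
python3 -c "
from h import *
plan([535,204.1,130],-11.5)"
```

```text
tcp [ 475.7 -291.1  142.4] ang 9.33 shift [ 0.4627 -1.5966  0.0415] twist 0.1157
```

Call:
servo_tool(
  deltas=[
    [-0.18,0.01,-0.03,0.001,0.002],
    [-0.18,0.03,-0.09,0.002,0.006],
    [-0.18,0.05,-0.17,0.004,0.012],
    [-0.18,0.075,-0.26,0.006,0.018],
    [-0.18,0.1,-0.35,0.008,0.025],
    [-0.18,0.125,-0.44,0.01,0.032],
    [-0.18,0.15,-0.53,0.013,0.038],
    [-0.18,0.175,-0.61,0.016,0.044],
    [-0.18,0.2,-0.69,0.018,0.05],
    [-0.18,0.218,-0.75,0.02,0.055],
    [-0.18,0.228,-0.785,0.02,0.058],
    [-0.18,0.231,-0.798,0.02,0.058],
    [-0.18,0.231,-0.798,0.02,0.058],
  ],
)

```text
time_s: 7.68
tcp_pos: [505.1, -42.5, 136.5]
tool_rot: [-0.0, 1.0, -0.009, -0.0]
force: [-0.2, -0.4, -2.4]
grip_width: 50.6
gripper_force: 8.3
```

```bash
python3 -c "
from h import *
plan([535,204.1,130],-11.5)"
```

```text
tcp [505.1 -42.5 136.5] ang -1.02 shift [ 0.085  -0.8236  0.0218] twist 0.0582
```

Call:
servo_tool(
  deltas=[
    [-0.18,0.003,-0.03,0.001,0.002],
    [-0.18,0.009,-0.09,0.002,0.006],
    [-0.18,0.017,-0.17,0.004,0.012],
    [-0.18,0.026,-0.26,0.006,0.018],
    [-0.18,0.036,-0.35,0.008,0.025],
    [-0.18,0.045,-0.44,0.01,0.032],
    [-0.18,0.055,-0.53,0.013,0.038],
    [-0.18,0.063,-0.61,0.016,0.044],
    [-0.18,0.071,-0.69,0.018,0.05],
    [-0.18,0.078,-0.76,0.02,0.055],
    [-0.18,0.083,-0.805,0.021,0.058],
    [-0.18,0.085,-0.824,0.022,0.058],
    [-0.18,0.085,-0.824,0.022,0.058],
    [-0.18,0.085,-0.824,0.022,0.058],
  ],
)

```text
time_s: 8.85
tcp_pos: [535.4, 202.4, 129.7]
tool_rot: [0.0, 0.995, -0.101, -0.0]
force: [0.1, 0.1, -1.5]
grip_width: 50.8
gripper_force: 8.3
```

Run:
```python
from h import *
np.set_printoptions(precision=2,suppress=True)
s=arm.get_state(); T=camT("wrist"); im,d=arm.read_camera("wrist"); save("w3.png",im); c=arm.calibration("wrist"); print(c["fx"])
hsv=cv2.cvtColor(im,cv2.COLOR_RGB2HSV)
m=((hsv[:,:,0]>105)&(hsv[:,:,0]<125)&(hsv[:,:,1]>130)&(hsv[:,:,2]>100)).astype(np.uint8)
n,L,S,C=cv2.connectedComponentsWithStats(m); print(S[1:][S[1:,4]>50])
k=1+np.argmax(S[1:,4]); mm=L==k
e=cv2.fitEllipse(cv2.convexHull(np.argwhere(mm)[:,::-1].astype(np.int32)))
ray=T[:3,:3]@[(e[0][0]-c["cx"])/c["fx"],(e[0][1]-c["cy"])/c["fy"],1]; kk=(59-T[2,3])/ray[2]
P=T[:3,3]+kk*ray; print(e,"bearing",P)
p,_,_=cloud("wrist",d,mm); print("cloud",np.median(p,0))
plan([535,204,130],-11.5)
# tongs points in tool frame: by height band in front of tool
p,v,u=cloud("wrist",d); TT=toolT(); q=(p-TT[:3,3])@TT[:3,:3]
g=(q[:,0]>25)&(q[:,2]<10)&(q[:,2]>-40); q=q[g]
print("bearing in tool",(P-TT[:3,3])@TT[:3,:3])
for x in np.arange(25,130,10):
    b=(q[:,0]>=x)&(q[:,0]<x+10)
    if b.sum()>5: e=np.percentile(q[b,1],[1,99]); print(x+5,b.sum(),e,e.mean(),"z top",np.percentile(q[b,2],[5,50]))
print(q[:,0].max())
```

```text
355.58682618245047
[[ 234    0   75   81 2807]]
((270.8562316894531, 39.881534576416016), (74.22076416015625, 81.1485595703125), 177.8773956298828) bearing [639.19 187.97  59.  ]
cloud [640.03 187.44  57.82]
tcp [535.4 202.1 129.8] ang -11.57 shift [-0.   -0.01 -0.  ] twist -0.0004
bearing in tool [104.58  -7.    70.75]
30 2043 [-27.07  23.87] -1.5963635515807741 z top [-26.26 -22.28]
40 1979 [-26.97  23.73] -1.621035237348364 z top [-25.35 -21.78]
50 1846 [-27.77  24.11] -1.8311931207436558 z top [-23.04 -21.82]
60 1988 [-31.13  27.35] -1.8900003508264724 z top [-23.15 -21.86]
70 2138 [-34.66  30.73] -1.9624032879387752 z top [-23.21 -21.87]
80 2146 [-37.86  33.81] -2.025185484167949 z top [-23.16 -21.75]
90 1688 [-41.83  37.39] -2.219834157193798 z top [-22.67 -18.61]
100 2061 [-42.48  38.27] -2.1053418382157396 z top [-22.68 -16.74]
110 286 [-38.73  34.45] -2.1413309122534443 z top [-16.5   -5.98]
109.32501286069433
```

View pics/w3.png

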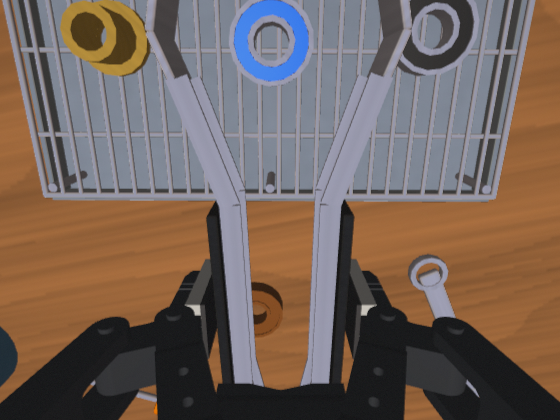

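The blue bearing shows at (271,40) between the jaws. The sleeve is at the left and the black bearing at the right, both outside the jaws. The bearing is about 5 mm ahead of the jaw centre and 4 mm to one side. I'll correct that, go down partway and measure again.

Call:
servo_tool(
  deltas=[
    [-0.18,0.003,-0.003,0.01,0],
    [-0.18,0.008,-0.006,0.035,0],
    [-0.18,0.014,-0.01,0.065,0],
    [-0.18,0.017,-0.013,0.095,0],
    [-0.18,0.017,-0.013,0.12,0],
    [-0.18,0.017,-0.013,0.14,0],
    [-0.18,0.017,-0.013,0.15,0],
    [-0.18,0.017,-0.013,0.15,0],
    [-0.18,0.017,-0.013,0.15,0],
  ],
)

```text
time_s: 9.65
tcp_pos: [541.2, 205.8, 84.8]
tool_rot: [0.0, 0.995, -0.101, -0.0]
force: [0.2, -1.0, -1.8]
grip_width: 50.5
gripper_force: 8.3
```

```bash
cat > m.py <<'E'
from h import *
import sys
np.set_printoptions(precision=2,suppress=True)
s=arm.get_state(); T=camT("wrist"); im,d=arm.read_camera("wrist"); save(sys.argv[1],im); c=arm.calibration("wrist"); TT=toolT()
print(s["tcp_pos"],s["force"],s["wrist_torque"],s["grip_width"],s["gripper_force"])
hsv=cv2.cvtColor(im,cv2.COLOR_RGB2HSV)
m=((hsv[:,:,0]>105)&(hsv[:,:,0]<125)&(hsv[:,:,1]>130)&(hsv[:,:,2]>100)).astype(np.uint8)
n,L,S,C=cv2.connectedComponentsWithStats(m); k=1+np.argmax(S[1:,4]); mm=L==k; print(S[k])
p,v,u=cloud("wrist",d,mm); z=np.median(p[:,2]); print("seal z",z)
q=(p-TT[:3,3])@TT[:3,:3]
# circle fit of outer hull points not at image border
h=cv2.convexHull(np.c_[u,v].astype(np.int32))[:,0]; h=h[h[:,1]>2]
r=np.c_[(h[:,0]-c["cx"])/c["fx"],(h[:,1]-c["cy"])/c["fy"],np.ones(len(h))]@T[:3,:3].T
P=T[:3,3]+r*((float(sys.argv[2])-T[2,3])/r[:,2])[:,None]; Q=(P-TT[:3,3])@TT[:3,:3]
from scipy.optimize import least_squares
f=least_squares(lambda a:np.hypot(Q[:,0]-a[0],Q[:,1]-a[1])-a[2],[100,0,18],loss="soft_l1"); print("bearing in tool x,y,r",f.x)
p,v,u=cloud("wrist",d); q=(p-TT[:3,3])@TT[:3,:3]
q=q[(q[:,0]>25)&(q[:,2]<5)&(q[:,2]>-40)]
for x in np.arange(30,115,10):
    b=(q[:,0]>=x)&(q[:,0]<x+10)
    if b.sum()>5: e=np.percentile(q[b,1],[1,99]); print(x+5,b.sum(),e,e.mean(),"z top",np.percentile(q[b,2],[5,50]))
E
python3 m.py w4.png 59
```

```text
[541.24 205.85  84.76] [ 0.24 -1.   -1.76] [-0.    0.   -0.01] 50.47553328646139 8.297074288129807
[ 232    0   94   91 3996]
seal z 58.165731565003384
bearing in tool x,y,r [98.72 -2.01 20.32]
35 2187 [-27.08  23.89] -1.5907765605761988 z top [-26.15 -22.1 ]
45 1742 [-25.9   22.47] -1.71652528862435 z top [-23.02 -21.76]
55 1912 [-29.44  25.63] -1.9035082610521918 z top [-23.05 -21.8 ]
65 2048 [-32.91  29.16] -1.8723349670726623 z top [-23.13 -21.82]
75 2224 [-36.41  32.36] -2.0255845209167482 z top [-23.16 -21.85]
85 1856 [-39.86  35.6 ] -2.131959286068419 z top [-22.99 -21.15]
95 1844 [-42.49  38.16] -2.168018445334649 z top [-22.76 -17.81]
105 1358 [-41.75  37.54] -2.108371769786139 z top [-22.58 -13.67]
```

View pics/w4.png

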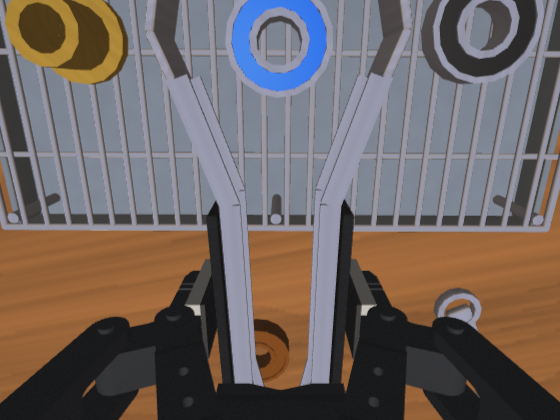

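The bearing is at (98.7, −2.0) in the tool frame and the jaw centre is at about (99.5, −2.1), so they're aligned. Next I'll go down to just above the rack and then feel for contact.

Call:
servo_tool(
  deltas=[
    [-0.18,0,0,0.008,0],
    [-0.18,0,0,0.025,0],
    [-0.18,0,0,0.048,0],
    [-0.18,0,0,0.07,0],
    [-0.18,0,0,0.09,0],
    [-0.18,0,0,0.103,0],
    [-0.18,0,0,0.112,0],
    [-0.18,0,0,0.115,0],
    [-0.18,0,0,0.115,0],
    [-0.18,0,0,0.115,0],
  ],
)

```text
time_s: 10.53
tcp_pos: [541.4, 205.9, 50.5]
tool_rot: [-0.0, 0.995, -0.101, 0.0]
force: [0.7, 0.4, -2.2]
grip_width: 50.7
gripper_force: 8.3
```

Call:
servo_tool(
  deltas=[
    [-0.18,0,0,0.002,0],
    [-0.18,0,0,0.004,0],
    [-0.18,0,0,0.006,0],
    [-0.18,0,0,0.006,0],
    [-0.18,0,0,0.006,0],
  ],
)

```text
time_s: 10.95
tcp_pos: [541.3, 205.8, 48.6]
tool_rot: [-0.0, 0.995, -0.101, 0.0]
force: [-0.5, 0.8, -2.4]
grip_width: 50.3
gripper_force: 8.3
```

Call:
servo_tool(
  deltas=[
    [-0.18,0,0,0.001,0],
    [-0.18,0,0,0.003,0],
    [-0.18,0,0,0.003,0],
    [-0.18,0,0,0.003,0],
  ],
)

```text
time_s: 11.28
tcp_pos: [541.3, 205.9, 47.6]
tool_rot: [0.0, 0.995, -0.101, -0.0]
force: [0.4, 0.3, -1.8]
grip_width: 50.9
gripper_force: 8.3
```

Call:
servo_tool(
  deltas=[
    [-0.18,0,0,0.001,0],
    [-0.18,0,0,0.003,0],
    [-0.18,0,0,0.003,0],
    [-0.18,0,0,0.003,0],
  ],
)

```text
time_s: 11.62
tcp_pos: [541.3, 205.9, 46.8]
tool_rot: [0.0, 0.995, -0.101, -0.0]
force: [0.6, 0.6, -1.5]
grip_width: 50.6
gripper_force: 8.3
```

Call:
servo_tool(
  deltas=[
    [-0.18,0,0,0.001,0],
    [-0.18,0,0,0.003,0],
    [-0.18,0,0,0.003,0],
    [-0.18,0,0,0.003,0],
  ],
)

```text
time_s: 11.95
tcp_pos: [541.4, 205.9, 45.9]
tool_rot: [-0.0, 0.995, -0.101, 0.0]
force: [-0.1, 0.2, -1.4]
grip_width: 50.5
gripper_force: 8.3
```

Call:
servo_tool(
  deltas=[
    [-0.18,0,0,0.001,0],
    [-0.18,0,0,0.003,0],
    [-0.18,0,0,0.003,0],
    [-0.18,0,0,0.003,0],
  ],
)

```text
time_s: 12.28
tcp_pos: [541.4, 205.8, 45.0]
tool_rot: [0.0, 0.995, -0.101, -0.0]
force: [-0.0, 0.4, -0.9]
grip_width: 50.4
gripper_force: 8.4
```

Call:
servo_tool(
  deltas=[
    [-0.18,0,0,0.001,0],
    [-0.18,0,0,0.003,0],
    [-0.18,0,0,0.003,0],
    [-0.18,0,0,0.003,0],
  ],
)

```text
time_s: 12.62
tcp_pos: [541.4, 205.9, 44.5]
tool_rot: [-0.0, 0.995, -0.101, 0.0]
force: [-1.7, -0.6, 6.5]
grip_width: 50.5
gripper_force: 8.6
```

```bash
python3 m.py w5.png 59
```

```text
[541.38 205.9   44.46] [-1.71 -0.64  6.51] [-0.12  0.27 -0.01] 50.45388840330608 8.644682765007019
[ 216    0  125   92 4949]
seal z 57.74702332405488
bearing in tool x,y,r [98.73 -2.09 20.29]
35 5346 [-117.58  109.87] -3.8588624076776554 z top [-26.28  -0.47]
45 7486 [-116.57  110.14] -3.217442974842484 z top [-23.52   0.49]
55 5287 [-105.7   109.73] 2.018784382881101 z top [-23.97  -0.36]
65 5640 [-105.71   99.54] -3.083350858902257 z top [-24.3   -0.35]
75 6347 [-105.67   98.31] -3.6818082080013923 z top [-24.55  -0.96]
85 11225 [-101.01   91.98] -4.51578853259921 z top [-24.02 -12.95]
95 13935 [-83.51  91.78] 4.13549470553626 z top [-25.05 -12.88]
105 8895 [-79.98  97.07] 8.545621124596202 z top [-24.09 -12.07]
```

The wrist force went from −2 N to +6.5 N, so the tongs are touching the rack. The bearing is still centred between the jaws. Now I'll close in steps, watching the downward force.

Call:
servo_tool(
  deltas=[
    [-0.14,0,0,-0.001,0],
    [-0.1,0,0,-0.002,0],
    [-0.06,0,0,-0.003,0],
    [-0.06,0,0,-0.003,0],
    [-0.06,0,0,-0.003,0],
  ],
)

```text
time_s: 13.08
tcp_pos: [541.7, 206.0, 45.3]
tool_rot: [-0.0, 0.995, -0.101, 0.0]
force: [-0.5, 0.1, 8.0]
grip_width: 45.4
gripper_force: 11.7
```

Call:
servo_tool(
  deltas=[
    [-0.02,0,0,-0.002,0],
    [0.02,0,0,-0.003,0],
    [0.06,0,0,-0.004,0],
    [0.1,0,0,-0.005,0],
    [0.1,0,0,-0.005,0],
    [0.1,0,0,-0.005,0],
  ],
)

```text
time_s: 13.58
tcp_pos: [541.2, 205.8, 46.4]
tool_rot: [0.0, 0.995, -0.101, -0.0]
force: [-0.4, 1.0, -1.5]
grip_width: 38.6
gripper_force: 13.2
```

Call:
servo_tool(
  deltas=[
    [0.14,0,0,0,0],
    [0.18,0,0,0,0],
    [0.22,0,0,0,0],
    [0.3,0,0,0,0],
    [0.4,0,0,0,0],
    [0.4,0,0,0,0],
    [0.4,0,0,0,0],
  ],
  squeeze=50,
)

```text
time_s: 14.17
tcp_pos: [541.3, 205.9, 46.6]
tool_rot: [-0.0, 0.995, -0.101, -0.0]
force: [-1.9, -0.0, 5.9]
grip_width: 35.9
gripper_force: 49.7
```

```bash
python3 m.py w6.png 59
```

```text
[541.29 205.85  46.63] [-1.87 -0.    5.89] [-0.13  0.22 -0.07] 35.87480619193657 49.72168635824346
[ 217    0  123   92 4842]
seal z 57.77473806168612
bearing in tool x,y,r [98.85 -2.18 20.31]
35 5093 [-117.8   109.81] -3.996516744198445 z top [-24.27   1.81]
45 5580 [-117.26  110.15] -3.5565434332384314 z top [-21.64   2.22]
55 4983 [-107.11  110.07] 1.4752562015126358 z top [-22.08   1.98]
65 5210 [-105.96  109.24] 1.6404933231613867 z top [-22.54   1.93]
75 6007 [-105.72   98.4 ] -3.6616764205085346 z top [-22.87   1.56]
85 10768 [-102.3    93.75] -4.27585509511799 z top [-22.47 -10.73]
95 12420 [-83.7   93.57] 4.935300487118404 z top [-24.85 -11.07]
105 8763 [-80.17  97.2 ] 8.514226490568646 z top [-22.99 -10.27]
```

View pics/w6.png

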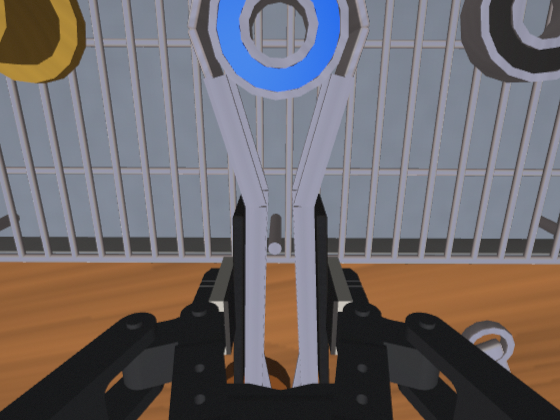

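The jaws are closed on the blue bearing, which is centred at (279,28) and seated in both Vs. The width is 35.9 mm, against 36 mm expected. Lifting 10 cm.

Call:
servo_tool(
  deltas=[
    [0.4,0,0,-0.005,0],
    [0.4,0,0,-0.015,0],
    [0.4,0,0,-0.03,0],
    [0.4,0,0,-0.055,0],
    [0.4,0,0,-0.09,0],
    [0.4,0,0,-0.13,0],
    [0.4,0,0,-0.175,0],
    [0.4,0,0,-0.22,0],
    [0.4,0,0,-0.26,0],
    [0.4,0,0,-0.295,0],
    [0.4,0,0,-0.32,0],
    [0.4,0,0,-0.332,0],
    [0.4,0,0,-0.337,0],
    [0.4,0,0,-0.337,0],
    [0.4,0,0,-0.337,0],
    [0.4,0,0,-0.337,0],
    [0.4,0,0,-0.337,0],
  ],
)

```text
time_s: 15.63
tcp_pos: [541.0, 205.8, 147.0]
tool_rot: [0.0, 0.995, -0.101, -0.0]
force: [0.5, 0.2, -2.7]
grip_width: 35.6
gripper_force: 50.1
```

```bash
python3 m.py w7.png 157|head -5
python3 - <<'E'
from h import *
im,d=arm.read_camera("scene"); save("s2.png",cv2.resize(im[60:360,180:560],(760,600)))
E
```

```text
[541.05 205.77 147.04] [ 0.46  0.21 -2.68] [ 0.04  0.1  -0.02] 35.551917238571896 50.14287082381088
[ 217    0  122   92 4786]
seal z 156.7546817027242
bearing in tool x,y,r [98.93 -2.32 20.45]
35 1914 [-18.14  14.67] -1.7368141034642761 z top [-24.31 -20.36]
```

View pics/s2.png

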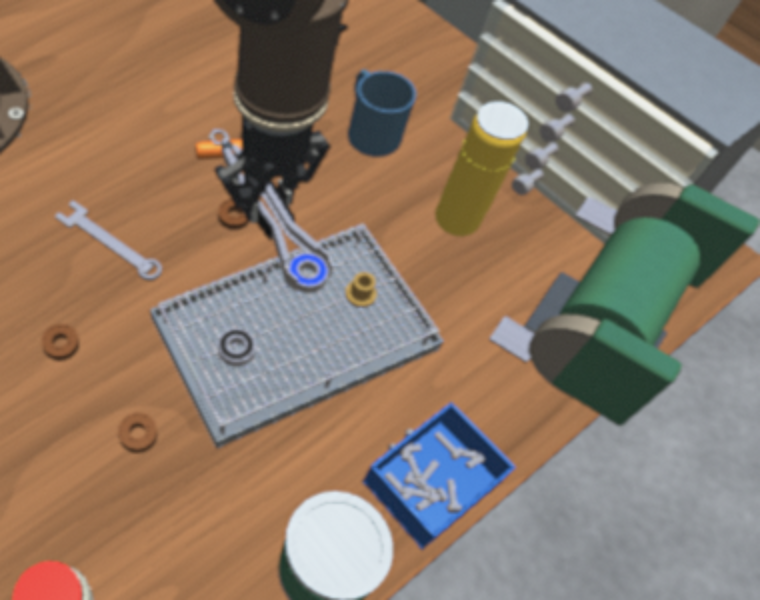

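View pics/w7.png

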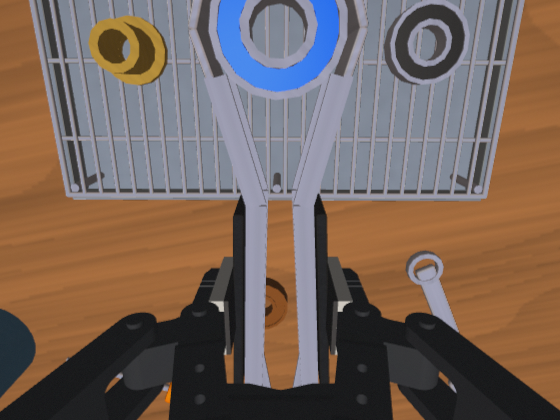

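Both views show the bearing held in the jaws above the rack, with the sleeve and the black bearing still in place. The seal is at z = 157 mm, about 99 mm above where it stood. The wrist carries 2.7 N, which matches tongs plus bearing. Handing in.

```bash
python3 -c "
from plant import arm
print(arm.get_state()['qd'].round(3)); print(arm.job_done())"
```

```text
[-0.001 -0.002 -0.003 -0.    -0.001  0.   ]
the job is handed in; nothing more can be done
None
```

The blue-sealed bearing is held still in the tongs about 10 cm above the rack and over the drip pan, nothing else appeared moved in the last pictures, and the job is handed in (about 16 s of robot time).

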